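# Snap the service cover onto a recorder and tap its plunger rivets home

## Robot

A 6-joint arm with a two-finger parallel gripper is mounted at the origin on the work surface. World frame = base frame: x ahead of the robot, y to its left, z up, the work surface at z = 0. Lengths are in m, angles in rad, forces in N, time in s.
With the tool pointing down it reaches from about 0.4 to 0.825 m from the base axis. Payload 7 kg.
Tool frame: the origin (TCP) lies on the centre line of the jaws, within the pads' length; the fingertips stand tip_reach ahead of it and the grasp point (between the pads) is the TCP (tip_reach is the distance from the TCP to the fingertips, in m); z points along the fingers, y is the line along which they close (so a half turn about z gives the same grasp; the last joint's range is limited). The gripper opens to 88 mm and grips with 3 to 60 N. Pads are 19 mm wide; open, the fingers measure 130 mm over their backs; the gripper's body (78 mm by 193 mm) begins 47 mm behind the grasp point.
Start: joints at [-0.879, 0.359, 0.012, 0, -1.224, -0.288], TCP at [0.265, -0.621, 0.206] pointing down, gripper open.
Joint ranges: [-3.07, 3.07], [-1.43, 2.12], [-1.02, 1.25], [-3.03, 1.67], [-3.05, -0], [-3.03, 3.03]. Speed limits (rad/s): [2.39, 2.39, 3.01, 3.14, 3.14, 3.14].

## Interface

Orientations are given as [roll, pitch, yaw] about the fixed x, y, z axes, in that order (R = Rz(yaw) Ry(pitch) Rx(roll)).
In Python, from station import get_state, grab_frame, calibration, job_done, find_in, mark_of, tip_reach gives the robot as it stands.
- The arm moves only by the shell command python3 -m handwheel 'ROWS' [OPENING] [FORCE]. ROWS is JSON, a list of rows, each an object with "delta_pos": the shift along the world's x, y, z in units of 30 mm (1.0 is 30 mm), a list of three; "dr": the turn, a rotation vector about the world's x, y, z in degrees, a list of three. In form: [{"delta_pos": [tx, ty, tz], "dr": [rx, ry, rz]}, ...]. A call has 1 to 10 rows; each row shifts and turns the commanded pose from where the row before left it; what a row does not reach is not made up. A row lasts 1/10 s, in which the tool goes at most 50 mm and 8.59 degrees, less where a joint would pass 70% of its speed; a pose out of reach is approached as far as the arm can. A call is refused whole if a number of a shift passes 1 or a number of a turn 8.59, either way. A call with a gripper value outside its range is refused whole. OPENING is the closure, from -1 (fully open) to 1 (shut), set as the call begins (- or left out, the last holds). The fingers move at their own pace and stop on an object; FORCE is the grip in N (left out, the last holds). Time passes only in rows, so rows that do not move let the fingers close. It gives the time, the measured TCP pose, the force, the opening and the grip force at its end, in the units of the state.
- get_state(): the state, without advancing time (a new reading comes with each control period).
- grab_frame(name): name is "side" or "top"; returns the picture (420x560x3 uint8, red, green, blue); there is no depth.
- calibration(name): a dict with "fx", "fy", "cx", "cy" (pixels), "k1" (the pictures are not rectified: a ray, as slopes to the right and down, at radius r is drawn at 1 + k1 r^2 times it, then the intrinsics apply), "extrinsics" (4x4, takes a point from world to camera coordinates). Camera axes: x right, y down, z forward; pixel columns grow to the right and rows downward; lengths in m; the calibration is good to about 2 mm. A picture is of the moment at which its call begins. calibration takes no time and is no camera call.
- job_done(): hands the job in; it is judged then, once.
Trained networks look in the newest picture that a camera, given by its name, has taken for a name from the list of things; names that differ only in an ending like _2 or _b are one class to them, and where a whole thing is asked for, a point or a joint stands for the part that bears it (a point fixed in the world has none). Each returns a list of dicts, best first, with "conf" (0 to 1); they miss things now and then, are a little off and sometimes report something else, mostly with a low value. They report only what shows in the picture. A call takes as long as a camera call. They do not tell look-alikes from the thing itself.
- find_in(camera, query): "location" ([column, row] in pixels, amid what is visible of it).
- mark_of(camera, query): "location" ([column, row] in pixels: a listed point, or the origin of a listed thing).
The state is a dict: "t": time; "q": joint angles; "qd": joint speeds; "joint_efforts": joint torques, N m; "eef_pos": TCP position; "ee_rot": TCP orientation; "force": force on the tool from outside, world axes, zero at the start; "moment": the same for the moment, N m; "width": finger opening in m; "gripper_force": force on a finger pad.
Only numpy, scipy, OpenCV 4.12 (cv2) and the standard library are available. Lean on these libraries where they do the work, as an engineer would, in place of code of your own. Each camera call takes 0.05 s, during which the arm holds its last target. There are 200 camera calls.

## Task

The service cover has been laid over the open bay of the upturned recorder: press it down with the fingers corner by corner until all four clips click and it lies flush. Then take the mallet and strike each of the two rivet plungers with a brisk tap of its head until both have snapped fully down. Finally stand the mallet on its head on the bench again, handle level as you found it, and leave everything else on the bench as it was.

Things in the scene. Friction and masses are not known exactly. Their poses are not given: they have to be found in the camera images.
- recorder: grey steel set-top recorder, upside down and fixed on a black foam pad (pad 250 x 350 x 10 mm; recorder 230 mm along its x, 330 mm along its y; its upturned rigid bottom is 70 mm above the bench). Origin: centre of the pad's underside, on the bench; z up. A rubber foot 32 mm across, 12 mm tall, stands at each of its corners. Its bay, 128 x 198 mm, lies in the middle
- cover: black plastic service cover, 124 mm (x) by 194 mm (y), 5 mm thick; origin: centre of its underside. Lies loosely over the bay on four spring clips, one near each corner, 9 mm proud. 5 to 10 N at a corner carries it over its clip after some 6 mm; it snaps the full 9 mm down onto a rigid ledge and stays, top flush with the recorder's bottom. Stiff: pressing one corner can lift others not yet home
- corner_a (a point): press spot on the cover's top face near its -x, -y corner, 18 mm in from both edges. Its height in the recorder's frame is about 79 mm while that clip is still open and 70 mm (flush) when it is home
- corner_b (a point): press spot on the cover's top face near its -x, +y corner, 18 mm in from both edges. Its height in the recorder's frame is about 79 mm while that clip is still open and 70 mm (flush) when it is home
- corner_c (a point): press spot on the cover's top face near its +x, -y corner, 18 mm in from both edges. Its height in the recorder's frame is about 79 mm while that clip is still open and 70 mm (flush) when it is home
- corner_d (a point): press spot on the cover's top face near its +x, +y corner, 18 mm in from both edges. Its height in the recorder's frame is about 79 mm while that clip is still open and 70 mm (flush) when it is home
- plunger_a_top (a point): centre of the top of the rivet plunger near the cover's -y end: a round natural-nylon button, 18 mm across, in a grey collar 28 mm across that stands 4 mm above the cover.
- plunger_b_top (a point): centre of the top of the rivet plunger near the cover's +y end: a round natural-nylon button, 18 mm across, in a grey collar 28 mm across that stands 4 mm above the cover.
- plunger_a (a joint): travel of that plunger in m: 0 = sprung up (its top stands 13 mm over the collar, 17 mm over the cover's top face), 0.012 = fully down (1 mm over the collar). The spring pushes it back up (about 7 N at most); once driven some 9 mm it snaps the rest of the way down and stays
- plunger_b (a joint): travel of that plunger in m: 0 = sprung up (its top stands 13 mm over the collar, 17 mm over the cover's top face), 0.012 = fully down (1 mm over the collar). The spring pushes it back up (about 7 N at most); once driven some 9 mm it snaps the rest of the way down and stays
- mallet_head (a point): centre of the mallet's head: a grey nylon block 46 mm (x) by 40 mm (y), 84 mm tall (z), so its flat lower striking face lies 42 mm below this point. The mallet (about 0.36 kg, balanced some 12 mm from here towards the handle) stands on that face on the bench, left or right of the recorder, handle level and roughly towards the robot
- mallet_grip (a point): point on the centreline of the mallet's straight wooden handle, 45 mm from the head's centre, 42 mm above the bench; axes as the head's. The handle runs along x from 23 mm to 192 mm behind the head's centre (towards -x), 22 mm wide (y), 28 mm high (z)
- spray_can: aluminium aerosol can, 52 mm across, 115 mm tall. Not part of the job; origin at the centre of its underside
- remote: black remote control, 46 x 165 x 18 mm. Not part of the job; origin at the centre of its underside
- screwdriver: black-handled screwdriver, 200 mm long, lying down. Not part of the job; origin at the centre of its underside
- solder_reel: metal reel, 54 mm across, 40 mm tall. Not part of the job; origin at the centre of its underside
- tv_foot: black T-shaped stand foot of a television, 190 mm long. Not part of the job; origin at the centre of its underside
- parts_dish: small steel dish, 84 mm across, 30 mm tall. Not part of the job; origin at the centre of its underside
- multimeter: black multimeter lying face up, 85 x 160 x 36 mm. Not part of the job; origin at the centre of its underside
Things that resemble listed ones, but are neither listed nor needed, are in the scene too. Leave any pink look-alike of the part that bears mallet_head alone. Leave any yellow look-alike of the cover alone.

How it is judged:
On the way, in this order (a step that is already met when the one before it is completed fails the run):
1. all four corners of the cover clicked home (z of each of corner_a, corner_b, corner_c, corner_d in the frame of recorder below 0.0725 m), for 0.2 s.
2. the mallet is picked up off the bench (height (world z) of mallet_head above 0.07 m and contact force between the fingers and mallet above 1 N), for 0.2 s.
3. one plunger is struck down by the moving mallet (faster than 0.04 m/s) (((contact force between mallet and plunger_a above 1 N and value of joint plunger_a above 0.002 m and linear speed of mallet above 0.04 m/s) or (contact force between mallet and plunger_b above 1 N and value of joint plunger_b above 0.002 m and linear speed of mallet above 0.04 m/s))).
4. with one plunger home, the other is struck down by the moving mallet (((value of joint plunger_a above 0.0105 m and (contact force between mallet and plunger_b above 1 N and value of joint plunger_b above 0.002 m and linear speed of mallet above 0.04 m/s)) or (value of joint plunger_b above 0.0105 m and (contact force between mallet and plunger_a above 1 N and value of joint plunger_a above 0.002 m and linear speed of mallet above 0.04 m/s)))).
5. both plungers snapped fully down (value of joint each of plunger_a, plunger_b above 0.0105 m and contact force between mallet and cover below 0.1 N and contact force between mallet and plunger_a below 0.1 N and contact force between mallet and plunger_b below 0.1 N), for 0.2 s.
At the end, for the whole second after the job is handed in: All four cover corners within 2.5 mm of flush, both plungers at least 10.5 mm down (fully snapped), the mallet released and at rest standing on its head's face on the bench (head centre 37 to 47 mm up, tilt under 0.1 rad), clear of the recorder (all of step 1 and value of joint each of plunger_a, plunger_b above 0.0105 m and height (world z) of mallet_head between 0.037 and 0.047 m and angle between mallet_head's own z axis and vertical below 0.1 rad and linear speed of mallet below 0.02 m/s and contact force between mallet and recorder below 0.1 N); the robot touches nothing.
It fails at once if a plunger is pushed with the fingers or the arm instead of the mallet (contact force between any of the fingers, the arm and plunger_a above 1.5 N or contact force between any of the fingers, the arm and plunger_b above 1.5 N).
It fails at once if another thing on the bench is pushed more than 30 mm away (distance of any of spray_can, remote, screwdriver, solder_reel, tv_foot, parts_dish, multimeter from where it was at the start of the episode above 0.03 m).
It also fails if it takes over 69 s, if anything falls off the work surface, if the arm or the gripper's body presses on something with over 40 N, if the wrist force passes 120 N, or if a joint passes its speed limit or range.

## Working session

There is one attempt and no reset: what is moved stays moved. The work goes in short steps, Python scripts to look and compute and a shell command to move; the robot and the scene stay as the last step left them, time stands still between calls to the robot, and variables do not carry over. Pictures are saved under pics/ and viewed, at most 10 in all, crops included, and the job is handed in when it is done.

```bash
mkdir -p pics; cat > h.py <<'E'
import numpy as np, cv2
from station import *
def ray(cam,px):
    c=calibration(cam); E=np.array(c["extrinsics"])
    d=np.array([(px[0]-c["cx"])/c["fx"],(px[1]-c["cy"])/c["fy"]]); u=d.copy()
    for _ in range(30): u=d/(1+c["k1"]*(u@u))
    R=E[:3,:3]; o=-R.T@E[:3,3]; v=R.T@np.array([u[0],u[1],1]); return o,v
def at_z(cam,px,z):
    o,v=ray(cam,px); return o+v*(z-o[2])/v[2]
def proj(cam,p):
    c=calibration(cam); E=np.array(c["extrinsics"]); q=E[:3,:3]@np.array(p)+E[:3,3]; u=q[:2]/q[2]; u=u*(1+c["k1"]*(u@u))
    return np.array([u[0]*c["fx"]+c["cx"],u[1]*c["fy"]+c["cy"]])
def tri(a,b):
    o1,v1=ray("top",a);o2,v2=ray("side",b); v1/=np.linalg.norm(v1); v2/=np.linalg.norm(v2)
    s=np.linalg.lstsq(np.c_[v1,-v2],o2-o1,rcond=None)[0]; p,q=o1+s[0]*v1,o2+s[1]*v2
    return (p+q)/2,np.linalg.norm(p-q)
def save(cam,fn,box=None,s=1):
    im=grab_frame(cam)
    if box: im=im[box[1]:box[3],box[0]:box[2]]
    cv2.imwrite("pics/"+fn,cv2.resize(im[:,:,::-1],None,fx=s,fy=s,interpolation=cv2.INTER_CUBIC))
E
python3 - <<'E'
from h import *
np.set_printoptions(precision=3,suppress=True)
for c in("top","side"):
    save(c,c+"1.png",s=1.4)
    k=calibration(c);print(c,"campos",ray(c,[280,210])[0],k["fx"])
Z=dict(corner_a=.079,plunger_a_top=.096,mallet_head=.042,mallet_grip=.042,cover=.074,recorder=0,spray_can=0,tv_foot=0,multimeter=0,parts_dish=0,screwdriver=0,remote=0,solder_reel=0)
for n,z in Z.items():
  for c in("top","side"):
    for d in mark_of(c,n)[:5]:
      if d["conf"]>.2: print(n,c,np.round(d["location"]),round(d["conf"],2),at_z(c,d["location"],z))
s=get_state();print(s["t"],s["eef_pos"],s["ee_rot"],s["width"],tip_reach)
E
```

```text
top campos [ 0.433 -0.016  1.768] 535.5706974693699
side campos [0.479 0.967 1.296] 525.9593538886461
corner_a top [219. 278.] 0.93 [0.303 0.17  0.079]
corner_a top [259. 200.] 0.74 [0.545 0.042 0.079]
corner_a top [304. 211.] 0.72 [ 0.507 -0.101  0.079]
corner_a top [175. 309.] 0.61 [0.207 0.312 0.079]
corner_a top [266. 169.] 0.59 [0.644 0.016 0.079]
corner_a side [293. 180.] 0.91 [ 0.488 -0.113  0.079]
corner_a side [264. 174.] 0.79 [ 0.581 -0.13   0.079]
corner_a side [267. 216.] 0.73 [0.556 0.031 0.079]
corner_a side [351. 276.] 0.72 [0.313 0.219 0.079]
corner_a side [356. 327.] 0.67 [0.303 0.367 0.079]
plunger_a_top top [132. 172.] 0.62 [0.642 0.443 0.096]
plunger_a_top top [216. 289.] 0.46 [0.27  0.179 0.096]
plunger_a_top top [308. 201.] 0.45 [ 0.54  -0.113  0.096]
plunger_a_top side [368. 276.] 0.47 [0.271 0.225 0.096]
plunger_a_top side [275. 177.] 0.43 [ 0.544 -0.107  0.096]
plunger_a_top side [198. 186.] 0.31 [ 0.774 -0.05   0.096]
mallet_head top [381. 193.] 0.67 [ 0.565 -0.356  0.042]
mallet_head side [274. 133.] 0.71 [ 0.566 -0.356  0.042]
mallet_head side [374. 153.] 
[... 1151 characters left out ...]
[429. 178.] 0.95 [ 0.614 -0.529  0.   ]
parts_dish side [264. 107.] 0.54 [ 0.617 -0.538  0.   ]
parts_dish side [283. 134.] 0.24 [ 0.535 -0.399  0.   ]
screwdriver top [179. 146.] 0.49 [0.74  0.309 0.   ]
screwdriver side [190. 309.] 0.95 [0.745 0.311 0.   ]
remote top [382. 153.] 0.69 [ 0.7  -0.37  0.  ]
remote side [234. 140.] 0.81 [ 0.704 -0.352  0.   ]
remote side [262. 174.] 0.54 [ 0.592 -0.2    0.   ]
solder_reel top [252. 121.] 0.69 [0.817 0.061 0.   ]
solder_reel top [288. 192.] 0.3 [ 0.577 -0.055  0.   ]
solder_reel top [380. 204.] 0.27 [ 0.531 -0.358  0.   ]
solder_reel side [182. 236.] 0.6 [0.81 0.07 0.  ]
1.4 [ 0.265 -0.621  0.206] [-3.142  0.    -2.738] 0.08766117403113831 0.019
```

View pics/top1.png

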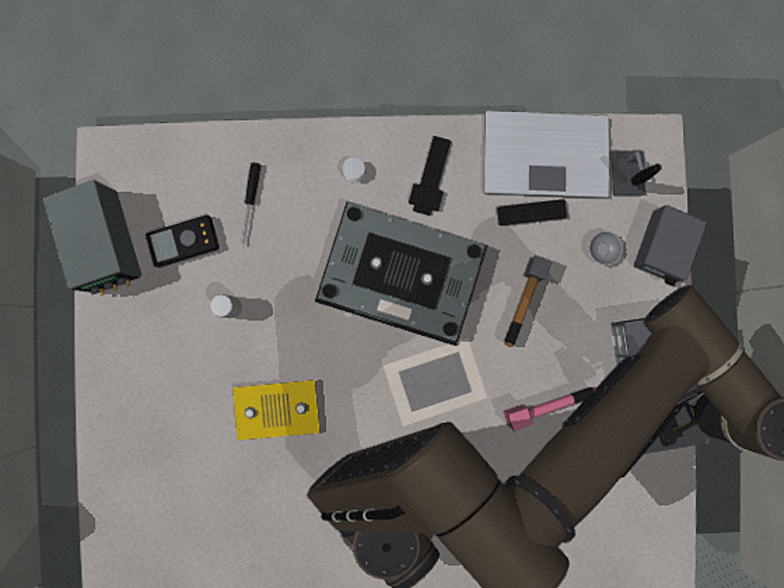

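```bash
python3 - <<'E'
from h import *
im=cv2.imread("pics/top1.png"); im2=im[int(110*1.4):int(310*1.4),int(240*1.4):int(420*1.4)]
cv2.imwrite("pics/crop1.png",cv2.resize(im2,None,fx=2.1,fy=2.1,interpolation=cv2.INTER_CUBIC))
E
```

```text
(no output)
```

View pics/crop1.png

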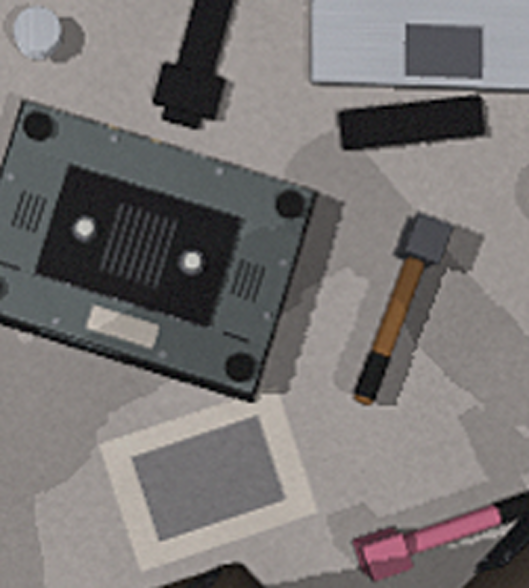

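The real cover is the black one at top px (288,193), inside the grey recorder. The yellow one at (198,291) is the decoy. The real mallet is the grey head at (381,193) with a brown handle; the pink one at (374,292) is the decoy. The crop confirms both.

```bash
python3 - <<'E'
from h import *
np.set_printoptions(precision=4,suppress=True)
f=lambda p:np.array(p)/2.94+[240,110]
C=np.array([at_z("top",f(p),.079) for p in[(36,273),(70,165),(210,325),(244,217)]]) # b?,d?,a?,c?
print("corners b d a c",C,"mean",C.mean(0))
P=[at_z("top",f(p),.096) for p in[(86,228),(192,261)]];print("plung b,a",P)
for v in(C[0]-C[2],C[1]-C[3],P[0]-P[1]):print("yaw y",np.arctan2(-v[0],v[1]),np.linalg.norm(v))
for v in(C[1]-C[0],C[3]-C[2]):print("yaw x",np.arctan2(v[1],v[0]),np.linalg.norm(v))
S={}
for n in("corner_a","plunger_a_top","mallet_head","mallet_grip"):
  for d in mark_of("side",n)+find_in("side",n)[:3]: print(n,np.round(d["location"]),round(d["conf"],2))
h=[at_z("top",f(p),z)for p,z in(((421,241),.084),((413,262),.056),((366,398),.056))]
print(h);v=h[1]-h[2];print("mallet yaw",np.arctan2(v[1],v[0]))
print(tri(f((86,228)),(275-0,177)),)
E
```

```text
corners b d a c [[ 0.5378  0.0622  0.079 ]
 [ 0.6538  0.0234  0.079 ]
 [ 0.478  -0.1235  0.079 ]
 [ 0.5936 -0.163   0.079 ]] mean [ 0.5658 -0.0502  0.079 ]
plung b,a [array([0.5836, 0.0073, 0.096 ]), array([ 0.5461, -0.1049,  0.096 ])]
yaw y -0.31157845050939204 0.19507904907256673
yaw y -0.3123997374218762 0.19585053630631197
yaw y -0.3234454852091603 0.1182325918609977
yaw x -0.3228433514160802 0.12230839395671081
yaw x -0.329172735802563 0.12215869139555116
corner_a [293. 180.] 0.91
corner_a [264. 174.] 0.79
corner_a [267. 216.] 0.73
corner_a [351. 276.] 0.72
corner_a [356. 327.] 0.67
corner_a [382. 277.] 0.63
corner_a [389. 324.] 0.61
corner_a [241. 210.] 0.6
corner_a [370. 303.] 0.63
corner_a [268. 197.] 0.6
plunger_a_top [368. 276.] 0.47
plunger_a_top [275. 177.] 0.43
plunger_a_top [198. 186.] 0.31
plunger_a_top [367. 278.] 0.6
mallet_head [274. 133.] 0.71
mallet_head [374. 153.] 0.7
mallet_head [369. 142.] 0.85
mallet_head [283. 141.] 0.64
mallet_grip [369. 140.] 0.7
mallet_grip [284. 138.] 0.63
mallet_grip [367. 144.] 0.68
mallet_grip [282. 140.] 0.67
mallet_grip [265. 196.] 0.64
[array([ 0.5635, -0.3534,  0.084 ]), array([ 0.5428, -0.3494,  0.056 ]), array([ 0.3954, -0.2934,  0.056 ])]
mallet yaw -0.3628665068162427
(array([0.5544, 0.0061, 0.2242]), np.float64(0.035203623940643275))
```

```bash
python3 - <<'E'
from h import *
save("side","side_crop.png",(190,110,400,240),3.8)
E
```

```text
(no output)
```

View pics/side_crop.png

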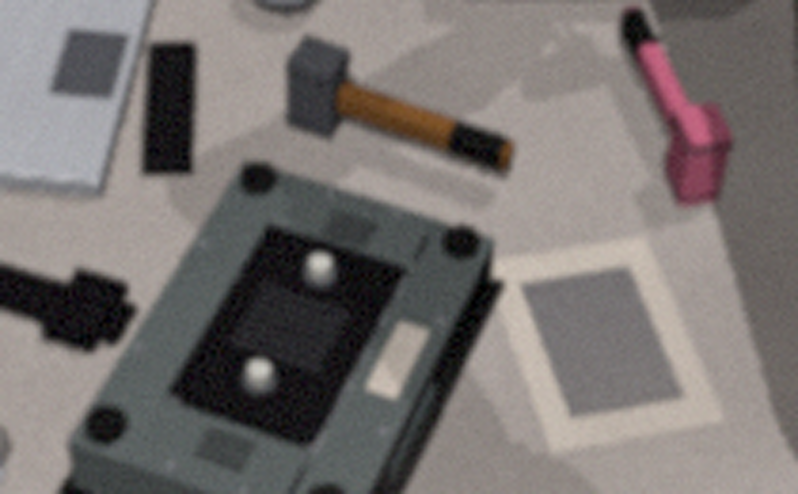

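```bash
python3 -m handwheel '[{"delta_pos":[0.39,0.86,0],"dr":[0,0,-8.24]},{"delta_pos":[0.39,0.86,0],"dr":[0,0,-8.24]},{"delta_pos":[0.39,0.86,0],"dr":[0,0,-8.24]},{"delta_pos":[0.39,0.86,0],"dr":[0,0,-8.24]},{"delta_pos":[0.39,0.86,0],"dr":[0,0,-8.24]},{"delta_pos":[0.39,0.86,0],"dr":[0,0,0]},{"delta_pos":[0.39,0.86,0],"dr":[0,0,0]},{"delta_pos":[0.39,0.86,0],"dr":[0,0,0]},{"delta_pos":[0.39,0.86,0],"dr":[0,0,0]},{"delta_pos":[0.39,0.86,0],"dr":[0,0,0]}]' 1 20
python3 -m handwheel '[{"delta_pos":[0.39,0.86,0],"dr":[0,0,0]},{"delta_pos":[0.39,0.86,0],"dr":[0,0,0]},{"delta_pos":[0.39,0.86,0],"dr":[0,0,0]},{"delta_pos":[0.39,0.86,0],"dr":[0,0,0]},{"delta_pos":[0.39,0.86,0],"dr":[0,0,0]},{"delta_pos":[0.39,0.86,-0.4]},{"delta_pos":[0.39,0.86,-0.5],"dr":[0,0,0]},{"delta_pos":[0.39,0.86,-0.5],"dr":[0,0,0]},{"delta_pos":[0.39,0.86,-0.3],"dr":[0,0,0]},{"delta_pos":[0.4,0.8,0],"dr":[0,0,0]}]'
```

```text
t: 2.85
eef_pos: [0.3826, -0.3617, 0.2062]
ee_rot: [-3.142, 0.001, 2.826]
force: [0.3, 0.2, 0.7]
width: 0.0132
gripper_force: 0.0invalid input at $[5]: expected keys delta_pos, dr
```

```bash
python3 -m handwheel '[{"delta_pos":[0.39,0.86,0],"dr":[0,0,0]},{"delta_pos":[0.39,0.86,0],"dr":[0,0,0]},{"delta_pos":[0.39,0.86,0],"dr":[0,0,0]},{"delta_pos":[0.39,0.86,0],"dr":[0,0,0]},{"delta_pos":[0.39,0.86,0],"dr":[0,0,0]},{"delta_pos":[0.39,0.86,-0.4],"dr":[0,0,0]},{"delta_pos":[0.39,0.86,-0.6],"dr":[0,0,0]},{"delta_pos":[0.39,0.86,-0.6],"dr":[0,0,0]},{"delta_pos":[0.39,0.86,-0.6],"dr":[0,0,0]},{"delta_pos":[0.4,0.8,-0.3],"dr":[0,0,0]}]'
python3 - <<'E'
from h import *
save("side","side_a.png",(190,110,400,240),3.8)
E
```

```text
t: 3.85
eef_pos: [0.4991, -0.1053, 0.1297]
ee_rot: [-3.141, -0.001, 2.826]
force: [0.7, -0.6, -0.3]
width: 0.0009
gripper_force: 0.0
```

View pics/side_a.png

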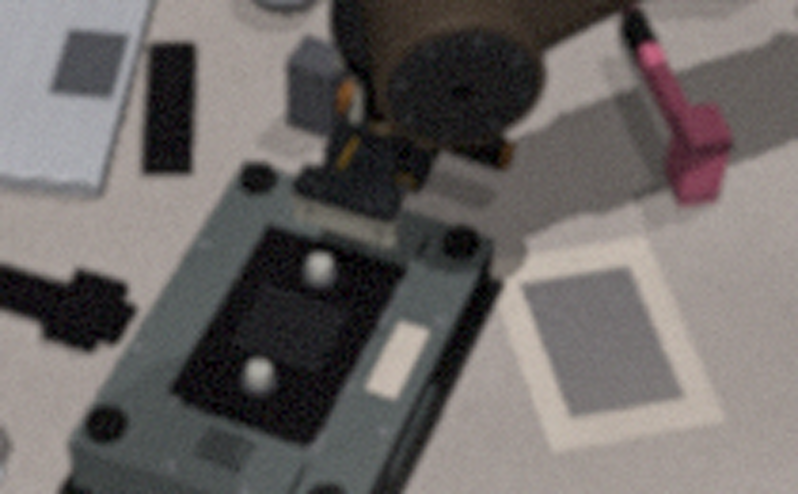

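```bash
python3 - <<'E'
from h import *
for p in [(.4991,-.1053,.111),(.4991,-.1053,.177),(.4991,-.1053,.079)]: print((proj("side",p)-[190,110])*3.8)
save("side","side_b.png",(250,130,320,185),10)
E
```

```text
[378.82757925 246.72874521]
[381.72178033 189.49802744]
[377.48453973 273.20205368]
```

View pics/side_b.png

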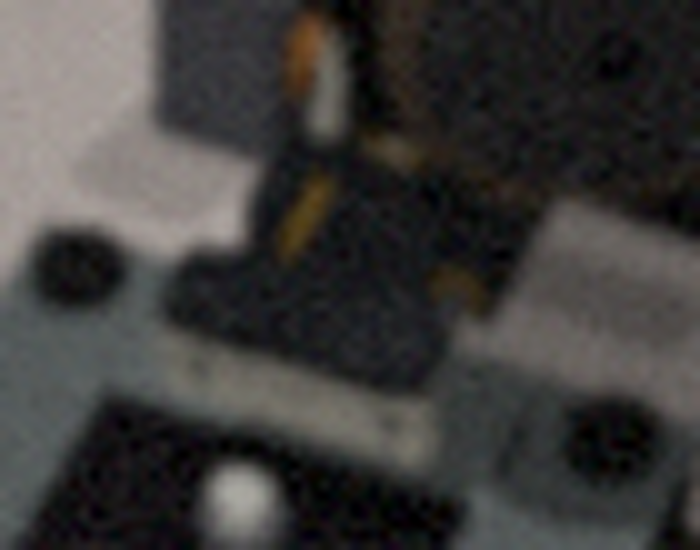

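```bash
python3 -m handwheel '[{"delta_pos":[0,0,-0.6],"dr":[0,0,0]},{"delta_pos":[0,0,-0.4],"dr":[0,0,0]},{"delta_pos":[0,0,-0.1],"dr":[0,0,0]},{"delta_pos":[0,0,-0.1],"dr":[0,0,0]},{"delta_pos":[0,0,-0.05],"dr":[0,0,0]},{"delta_pos":[0,0,0],"dr":[0,0,0]}]'
python3 -m handwheel '[{"delta_pos":[0,0,-0.05],"dr":[0,0,0]},{"delta_pos":[0,0,-0.05],"dr":[0,0,0]}]'
```

```text
t: 4.55
eef_pos: [0.4996, -0.1067, 0.0937]
ee_rot: [3.141, 0.0, 2.826]
force: [-0.1, -0.1, -0.5]
width: 0.0004
gripper_force: 0.0
t: 4.75
eef_pos: [0.4998, -0.1065, 0.0907]
ee_rot: [3.141, 0.001, 2.826]
force: [0.5, 0.4, -0.1]
width: 0.0004
gripper_force: 0.0
```

```bash
python3 -m handwheel '[{"delta_pos":[0,0,-0.03],"dr":[0,0,0]},{"delta_pos":[0,0,0],"dr":[0,0,0]}]'
```

```text
t: 4.95
eef_pos: [0.4994, -0.1065, 0.0895]
ee_rot: [-3.142, -0.0, 2.826]
force: [-0.2, -1.4, 0.4]
width: 0.0002
gripper_force: 0.0
```

```bash
python3 -m handwheel '[{"delta_pos":[0,0,-0.03],"dr":[0,0,0]},{"delta_pos":[0,0,0],"dr":[0,0,0]}]'; python3 -m handwheel '[{"delta_pos":[0,0,-0.03],"dr":[0,0,0]},{"delta_pos":[0,0,0],"dr":[0,0,0]}]'
```

```text
t: 5.15
eef_pos: [0.4994, -0.1065, 0.0886]
ee_rot: [-3.142, -0.0, 2.826]
force: [-0.5, -0.3, -0.5]
width: 0.0003
gripper_force: 0.0
t: 5.35
eef_pos: [0.4994, -0.1065, 0.0876]
ee_rot: [-3.142, -0.0, 2.826]
force: [0.2, -0.1, 0.4]
width: 0.0
gripper_force: 0.0
```

```bash
python3 -m handwheel '[{"delta_pos":[0,0,-0.05],"dr":[0,0,0]},{"delta_pos":[0,0,-0.05],"dr":[0,0,0]},{"delta_pos":[0,0,0],"dr":[0,0,0]}]'; python3 - <<'E'
from h import *
print(tip_reach,get_state())
save("side","side_c.png",(230,130,330,215),8)
E
```

```text
t: 5.65
eef_pos: [0.4993, -0.1065, 0.0845]
ee_rot: [-3.141, -0.0, 2.826]
force: [0.3, -0.3, -0.2]
width: 0.0005
gripper_force: 0.0
0.019 {'t': 5.65, 'q': array([ 1.74883155e-01,  2.07048951e-01, -5.09299798e-01, -8.76608899e-05,
       -8.54891669e-01, -2.06098851e+00]), 'qd': array([ 0.00239995, -0.00420486,  0.00403245,  0.00065828, -0.00388017,
       -0.00053032]), 'joint_efforts': array([ 1.18300522e-02, -4.03761756e+01,  2.34536952e+01,  5.55840880e+00,
       -2.85616441e-02,  5.64838570e-05]), 'eef_pos': array([ 0.49928597, -0.10652619,  0.08448118]), 'ee_rot': array([-3.14144191e+00, -4.22924337e-04,  2.82622605e+00]), 'force': array([ 0.32660475, -0.25511796, -0.15454236]), 'moment': array([-0.10577127, -0.00886476,  0.01018196]), 'gripper_force': 0.0, 'width': 0.0005050134362256296}
```

View pics/side_c.png

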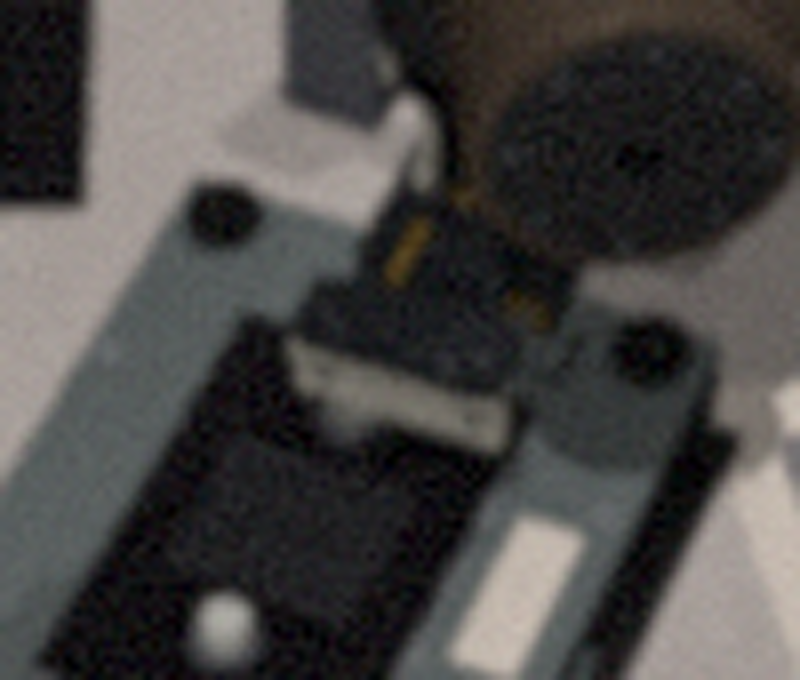

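```bash
python3 - <<'E'
from h import *
f=lambda p:np.array(p)/2.94+[240,110]
g=lambda p:np.array(p)/3.8+[190,110]
for a,b in(((192,261),(320,258)),((86,228),(259,370)),((36,273),(310,443)),((70,165),(173,392)),((210,325),(405,268)),((244,217),(268,228)),((38,125),(106,424)),((290,204),(258,178)),((240,367),(460,242)),((421,241),(318,55))):
    print(tri(f(a),g(b)))
E
```

```text
(array([ 0.54611479, -0.10498735,  0.09337173]), np.float64(0.0002689067431701934))
(array([0.58473883, 0.00740634, 0.08497048]), np.float64(0.0001859785201122032))
(array([0.53959474, 0.06264226, 0.06925514]), np.float64(0.002372232729355366))
(array([0.65269305, 0.02355609, 0.0710747 ]), np.float64(0.004232403265256509))
(array([ 0.47771533, -0.12427435,  0.0661559 ]), np.float64(0.0012511503389265326))
(array([ 0.59460054, -0.16459959,  0.06014498]), np.float64(0.0015766519927506968))
(array([0.69903473, 0.05758702, 0.069249  ]), np.float64(0.0012109040699412926))
(array([ 0.60736942, -0.21438485,  0.06789406]), np.float64(0.0009722492763840684))
(array([ 0.43256606, -0.15559771,  0.06768991]), np.float64(0.0006461296705218165))
(array([ 0.56486007, -0.3530982 ,  0.08575347]), np.float64(0.002913721884353736))
```

```bash
for i in 1; do python3 -m handwheel '[{"delta_pos":[0,0,-0.05],"dr":[0,0,0]},{"delta_pos":[0,0,-0.05],"dr":[0,0,0]}]'|sed -n '2p;4p'; python3 -m handwheel '[{"delta_pos":[0,0,-0.05],"dr":[0,0,0]},{"delta_pos":[0,0,-0.02],"dr":[0,0,0]}]'|sed -n '2p;4p'; done
```

```text
eef_pos: [0.4995, -0.1065, 0.0817]
force: [-0.1, -0.0, 0.4]
eef_pos: [0.4994, -0.1065, 0.0794]
force: [0.3, 0.2, 0.9]
```

```bash
python3 -m handwheel '[{"delta_pos":[0,0,-0.05],"dr":[0,0,0]},{"delta_pos":[0,0,0],"dr":[0,0,0]}]'|sed -n '2p;4p'; python3 -m handwheel '[{"delta_pos":[0,0,-0.05],"dr":[0,0,0]},{"delta_pos":[0,0,0],"dr":[0,0,0]}]'|sed -n '2p;4p';python3 - <<'E'
from h import *
print(get_state()["joint_efforts"],get_state()["force"])
save("top","top_c.png",(230,120,350,250),5)
E
```

```text
eef_pos: [0.4993, -0.1065, 0.078]
force: [-0.2, 0.4, -0.3]
eef_pos: [0.4994, -0.1065, 0.0765]
force: [0.2, -1.0, -0.3]
[ 9.20568884e-03 -4.07884526e+01  2.30742484e+01  5.47248870e+00
 -3.43980140e-02  1.35684977e-04] [ 0.18059093 -0.99464582 -0.34759704]
```

View pics/top_c.png

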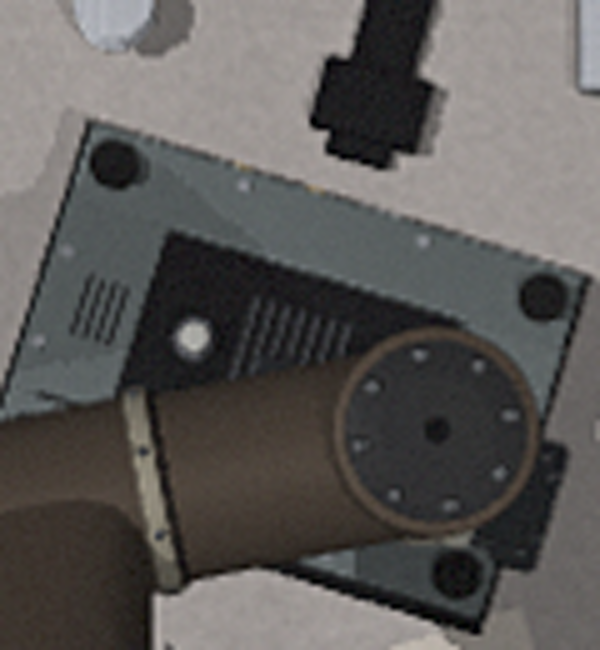

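```bash
python3 -m handwheel '[{"delta_pos":[0,0,-0.05],"dr":[0,0,0]},{"delta_pos":[0,0,0],"dr":[0,0,0]}]'|sed -n '2p;4p'; python3 - <<'E'
from h import *
print((at_z("top",(317.4,206),.3)),proj("top",(.4994,-.1065,.3)),proj("top",(.4994,-.1065,.06)))
print(calibration("side"),calibration("top"))
# recorder outline fit: joint LSQ of z from feet using find of 4 cover marks
for n in("recorder","cover"):
  for c in("top","side"):
    print(n,c,[(np.round(d["location"],1),round(d["conf"],2)) for d in mark_of(c,n)[:3]])
E
```

```text
eef_pos: [0.4994, -0.1065, 0.075]
force: [-1.3, 0.6, 0.5]
[ 0.51167672 -0.12682562  0.3       ] [310.11757492 210.61755432] [305.58512088 214.12359861]
{'fx': 525.9593538886461, 'fy': 525.9593538886461, 'cx': 275.5897129549726, 'cy': 205.71459091482717, 'k1': -0.15960593290704828, 'extrinsics': array([[-0.99722893, -0.07317544,  0.01340974,  0.53130974],
       [-0.06545073,  0.7772893 , -0.62572961,  0.0905622 ],
       [ 0.03536479, -0.62487334, -0.77992476,  1.5978966 ],
       [ 0.        ,  0.        ,  0.        ,  1.        ]])} {'fx': 535.5706974693699, 'fy': 535.5706974693699, 'cx': 277.2541980704735, 'cy': 210.73013956091575, 'k1': -0.14675482536598855, 'extrinsics': array([[-2.08289592e-02, -9.99782577e-01, -9.76498986e-04,
        -5.56687956e-03],
       [-9.98703921e-01,  2.08518350e-02, -4.64292992e-02,
         5.14593184e-01],
       [ 4.64395662e-02,  8.15938986e-06, -9.98921101e-01,
         1.74589606e+00],
       [ 0.00000000e+00,  0.00000000e+00,  0.00000000e+00,
         1.00000000e+00]])}
recorder top []
recorder side [(array([267. , 213.2]), 0.61)]
cover top [(array([196.4, 294.3]), 0.91), (array([289.3, 193. ]), 0.9)]
cover side [(array([265.4, 197.9]), 0.77), (array([371.1, 299.7]), 0.65), (array([284.3, 136.3]), 0.46)]
```

```bash
python3 - <<'E'
from h import *
for h in (.2,.3,.4,.5,.55): print(h,proj("top",(.4994,-.1065,.0765+h)),proj("top",(.265,-.621,.206+h)),proj("side",(.4991,-.1053,.1297+h)))
c=proj("side",(.4993,-.1065,.0845)); print((c-[230,130])*8)
E
python3 - <<'E'
import sys; sys.path.insert(0,'.')
from h import *
im=grab_frame("side")
cv2.imwrite("pics/side_full.png",cv2.resize(im[0:300,100:450,::-1],None,fx=2,fy=2,interpolation=cv2.INTER_CUBIC))
E
```

```text
0.2 [309.60959658 211.01053946] [510.42887545 294.19849161] [292.40066436 121.04976315]
0.3 [311.88953922 209.24663303] [527.58175922 298.44541224] [293.83353632  92.19394613]
0.4 [314.5208866  207.21058892] [547.29914494 303.31143741] [295.40654581  60.20322491]
0.5 [317.59154916 204.83425324] [570.13439958 308.92374595] [297.13194742  24.69930749]
0.55 [319.32745045 203.49069338] [582.92832364 312.05623456] [298.0547488    5.51386025]
[474.8414681  403.33705584]
```

View pics/side_full.png

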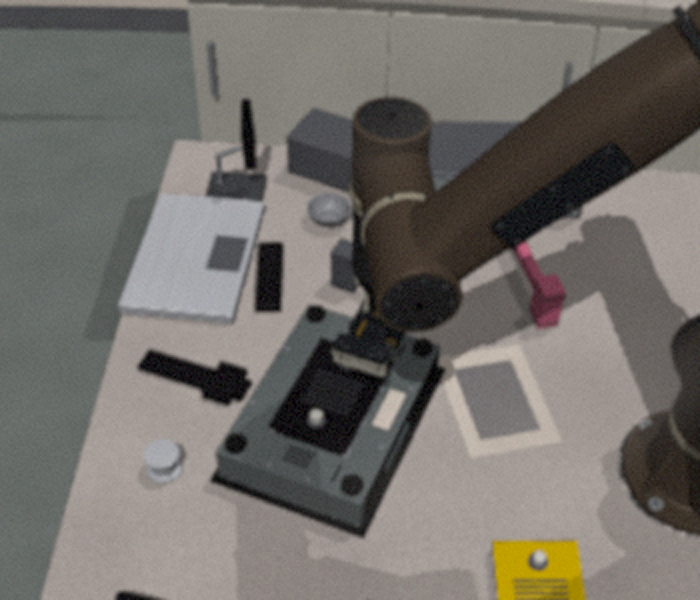

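```bash
python3 - <<'E'
from h import *
x=np.array([.9505,-.3107,0]);y=np.array([.3107,.9505,0]);t=np.array([.4993,-.1065,.0845])
for L in(.0965,.039):
  for W in(-.039,.039,-.0965,.0965):
    p=t+L*y+W*x+[0,0,.047]; print(L,W,(proj("side",p)-[230,130])*8)
print((proj("side",(.4993,-.1065,.0655))-[230,130])*8)
E
```

```text
0.0965 -0.039 [482.5547528  533.47848428]
0.0965 0.039 [283.05955964 469.27769409]
0.0965 -0.0965 [632.51637969 581.79610203]
0.0965 0.0965 [139.05808496 422.98999668]
0.039 -0.039 [539.22135863 422.83775122]
0.039 0.039 [343.42743508 361.27698754]
0.039 -0.0965 [686.2890044 469.1973458]
0.039 0.0965 [201.98258306 316.91705274]
[473.19616624 435.8126695 ]
```

```bash
python3 -m handwheel '[{"delta_pos":[0,0,-0.05],"dr":[0,0,0]},{"delta_pos":[0,0,-0.05],"dr":[0,0,0]}]'|sed -n '2p;4p'; python3 -m handwheel '[{"delta_pos":[0,0,-0.05],"dr":[0,0,0]},{"delta_pos":[0,0,0],"dr":[0,0,0]}]'|sed -n '2p;4p'
```

```text
eef_pos: [0.4995, -0.1065, 0.0721]
force: [0.3, 1.3, 0.3]
eef_pos: [0.4993, -0.1065, 0.0704]
force: [-0.8, 0.7, 1.1]
```

```bash
python3 -m handwheel '[{"delta_pos":[0,0,-0.05],"dr":[0,0,0]},{"delta_pos":[0,0,0],"dr":[0,0,0]}]'|sed -n '2p;4p'; python3 -m handwheel '[{"delta_pos":[0,0,-0.05],"dr":[0,0,0]},{"delta_pos":[0,0,0],"dr":[0,0,0]}]'|sed -n '2p;4p'; python3 - <<'E'
from h import *
for n in("plunger_a_top","corner_a","cover"):
    print(n,[(np.round(d["location"],1),round(d["conf"],2)) for d in mark_of("side",n)[:8]])
im=grab_frame("side")
cv2.imwrite("pics/side_d.png",cv2.convertScaleAbs(cv2.resize(im[135:215,235:335,::-1],None,fx=8,fy=7.5,interpolation=cv2.INTER_CUBIC),alpha=1.8,beta=15))
E
```

```text
eef_pos: [0.4994, -0.1065, 0.069]
force: [-0.1, -0.2, -0.5]
eef_pos: [0.4994, -0.1065, 0.0675]
force: [-0.6, -0.1, 0.2]
plunger_a_top [(array([265.2, 214.4]), 0.57), (array([368.8, 274.3]), 0.54)]
corner_a [(array([353.9, 273.8]), 0.96), (array([291.6, 181.8]), 0.95), (array([264.9, 175. ]), 0.94), (array([386.7, 321.1]), 0.93), (array([269.7, 217.7]), 0.88), (array([240.6, 209.3]), 0.88), (array([357.1, 329. ]), 0.87), (array([385. , 275.3]), 0.64)]
cover [(array([267.1, 196.8]), 0.97), (array([370.6, 299.5]), 0.67)]
```

View pics/side_d.png

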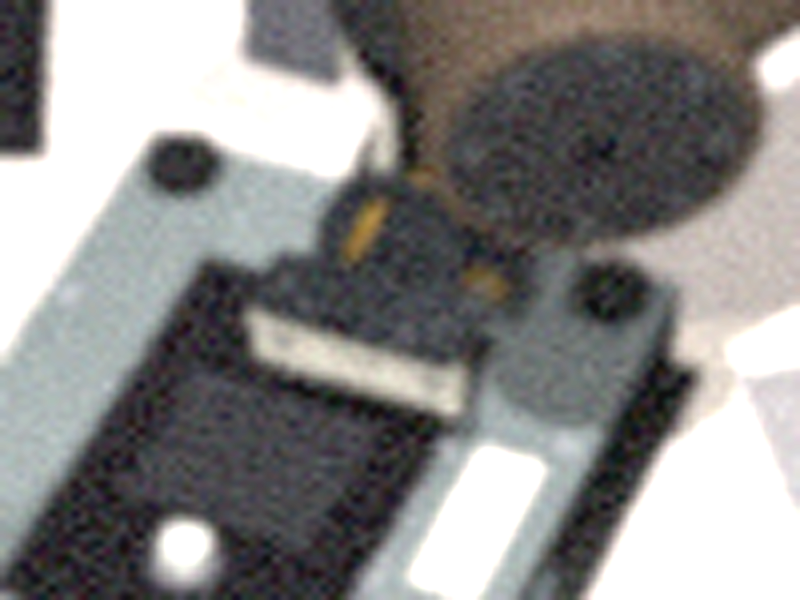

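```bash
python3 - <<'E'
from h import *
x=np.array([.9505,-.3107,0]);y=np.array([.3107,.9505,0]);t=np.array([.4993,-.1065,.0765])
for z in(.047,.09,.14):
  for L in(-.0965,-.06):
    print(z,L,[((proj("top",t+L*y+W*x+[0,0,z])-[230,120])*5).round() for W in(.039,-.039)])
E
```

```text
0.047 -0.0965 [array([551., 452.]), array([515., 573.])]
0.047 -0.06 [array([495., 434.]), array([458., 556.])]
0.09 -0.0965 [array([560., 448.]), array([523., 573.])]
0.09 -0.06 [array([502., 431.]), array([464., 555.])]
0.14 -0.0965 [array([570., 444.]), array([532., 573.])]
0.14 -0.06 [array([510., 426.]), array([472., 554.])]
```

```bash
python3 -m handwheel '[{"delta_pos":[-0.19,0.06,-0.05],"dr":[0,0,0]},{"delta_pos":[0,0,0],"dr":[0,0,0]}]'|sed -n '1,2p;4p'; python3 -m handwheel '[{"delta_pos":[0,0,-0.05],"dr":[0,0,0]},{"delta_pos":[0,0,0],"dr":[0,0,0]}]'|sed -n '2p;4p';python3 -m handwheel '[{"delta_pos":[0,0,-0.05],"dr":[0,0,0]},{"delta_pos":[0,0,0],"dr":[0,0,0]}]'|sed -n '2p;4p'
```

```text
t: 8.2
eef_pos: [0.4927, -0.1046, 0.0659]
force: [0.1, 0.5, 0.7]
eef_pos: [0.4937, -0.1047, 0.0646]
force: [-0.1, -0.1, 0.0]
eef_pos: [0.4937, -0.1047, 0.0629]
force: [-1.4, 0.0, 0.4]
```

```bash
python3 -m handwheel '[{"delta_pos":[0,0,-0.05],"dr":[0,0,0]},{"delta_pos":[0,0,0],"dr":[0,0,0]}]'|sed -n '1,2p;4p'; python3 -m handwheel '[{"delta_pos":[0,0,-0.05],"dr":[0,0,0]},{"delta_pos":[0,0,0],"dr":[0,0,0]}]'|sed -n '2p;4p';python3 -m handwheel '[{"delta_pos":[0,0,-0.05],"dr":[0,0,0]},{"delta_pos":[0,0,0],"dr":[0,0,0]}]'|sed -n '2p;4p'
```

```text
t: 8.8
eef_pos: [0.4937, -0.1047, 0.0614]
force: [-0.2, 0.0, 1.4]
eef_pos: [0.4937, -0.1047, 0.06]
force: [0.7, -0.2, -0.4]
eef_pos: [0.4939, -0.1047, 0.0587]
force: [0.6, 0.0, 0.4]
```

```bash
python3 -m handwheel '[{"delta_pos":[0,0,-0.05],"dr":[0,0,0]},{"delta_pos":[0,0,0],"dr":[0,0,0]}]'|sed -n '1,2p;4p'; python3 -m handwheel '[{"delta_pos":[0,0,-0.05],"dr":[0,0,0]},{"delta_pos":[0,0,0],"dr":[0,0,0]}]'|sed -n '2p;4p'
```

```text
t: 9.4
eef_pos: [0.4941, -0.1047, 0.0575]
force: [-0.3, 0.2, 3.8]
eef_pos: [0.4943, -0.1047, 0.0563]
force: [-0.8, 1.5, 7.1]
```

```bash
python3 -m handwheel '[{"delta_pos":[0,0,-0.05],"dr":[0,0,0]},{"delta_pos":[0,0,0],"dr":[0,0,0]}]'|sed -n '1,2p;4p'; python3 -m handwheel '[{"delta_pos":[0,0,-0.05],"dr":[0,0,0]},{"delta_pos":[0,0,0],"dr":[0,0,0]}]'|sed -n '2p;4p'
```

```text
t: 9.8
eef_pos: [0.494, -0.1047, 0.0543]
force: [-0.3, -0.5, 0.4]
eef_pos: [0.4937, -0.1047, 0.0525]
force: [-0.4, -0.2, 1.5]
```

```bash
python3 -m handwheel '[{"delta_pos":[0,0,-0.05],"dr":[0,0,0]},{"delta_pos":[0,0,0],"dr":[0,0,0]}]'|sed -n '1,2p;4p'; python3 -m handwheel '[{"delta_pos":[0,0,-0.04],"dr":[0,0,0]},{"delta_pos":[0,0,0],"dr":[0,0,0]}]'|sed -n '2p;4p'
```

```text
t: 10.2
eef_pos: [0.4937, -0.1048, 0.0514]
force: [-2.8, 0.4, 8.5]
eef_pos: [0.4938, -0.1048, 0.0512]
force: [-6.1, 2.5, 18.3]
```

```bash
python3 -m handwheel '[{"delta_pos":[0,0,0.5],"dr":[0,0,0]},{"delta_pos":[0,0,0.5],"dr":[0,0,0]},{"delta_pos":[0.255,0.782,0],"dr":[0,0,0]},{"delta_pos":[0.255,0.782,0],"dr":[0,0,0]},{"delta_pos":[0.255,0.782,0],"dr":[0,0,0]},{"delta_pos":[0.255,0.782,0],"dr":[0,0,0]},{"delta_pos":[0.255,0.782,0],"dr":[0,0,0]},{"delta_pos":[0.255,0.782,0],"dr":[0,0,0]},{"delta_pos":[0,0,-0.3],"dr":[0,0,0]},{"delta_pos":[0,0,-0.3],"dr":[0,0,0]}]'|sed -n '1,2p;4p'; python3 -m handwheel '[{"delta_pos":[0,0,-0.1],"dr":[0,0,0]},{"delta_pos":[0,0,0],"dr":[0,0,0]}]'|sed -n '2p;4p'; python3 -m handwheel '[{"delta_pos":[0,0,-0.05],"dr":[0,0,0]},{"delta_pos":[0,0,0],"dr":[0,0,0]}]'|sed -n '2p;4p'
```

```text
t: 11.4
eef_pos: [0.5394, 0.0364, 0.0611]
force: [-0.4, 0.2, -0.6]
eef_pos: [0.5389, 0.0353, 0.0582]
force: [0.6, -0.3, 0.0]
eef_pos: [0.5396, 0.0354, 0.0576]
force: [-0.2, -1.0, 0.1]
```

```bash
python3 -m handwheel '[{"delta_pos":[0,0,-0.05],"dr":[0,0,0]},{"delta_pos":[0,0,0],"dr":[0,0,0]}]'|sed -n '2p;4p'; python3 -m handwheel '[{"delta_pos":[0,0,-0.05],"dr":[0,0,0]},{"delta_pos":[0,0,0],"dr":[0,0,0]}]'|sed -n '2p;4p'; python3 -m handwheel '[{"delta_pos":[0,0,-0.05],"dr":[0,0,0]},{"delta_pos":[0,0,0],"dr":[0,0,0]}]'|sed -n '2p;4p'; python3 -m handwheel '[{"delta_pos":[0,0,-0.03],"dr":[0,0,0]},{"delta_pos":[0,0,0],"dr":[0,0,0]}]'|sed -n '2p;4p'
```

```text
eef_pos: [0.5397, 0.0356, 0.0565]
force: [-1.0, -0.7, 4.6]
eef_pos: [0.5398, 0.0357, 0.0551]
force: [-1.5, -1.3, 4.9]
eef_pos: [0.5399, 0.0359, 0.0533]
force: [0.6, -0.9, 1.9]
eef_pos: [0.5399, 0.036, 0.0521]
force: [0.3, -0.5, 0.7]
```

```bash
python3 -m handwheel '[{"delta_pos":[0,0,-0.03],"dr":[0,0,0]},{"delta_pos":[0,0,0],"dr":[0,0,0]}]'|sed -n '2p;4p'; python3 -m handwheel '[{"delta_pos":[0,0,-0.04],"dr":[0,0,0]},{"delta_pos":[0,0,0],"dr":[0,0,0]}]'|sed -n '2p;4p'
```

```text
eef_pos: [0.54, 0.036, 0.0513]
force: [0.0, -1.7, 5.3]
eef_pos: [0.5401, 0.0359, 0.051]
force: [-3.2, -1.7, 12.9]
```

```bash
python3 -m handwheel '[{"delta_pos":[0,0,0.65],"dr":[0,0,0]},{"delta_pos":[0,0,0.65],"dr":[0,0,0]},{"delta_pos":[0.79,-0.26,0],"dr":[0,0,0]},{"delta_pos":[0.79,-0.26,0],"dr":[0,0,0]},{"delta_pos":[0.79,-0.26,0],"dr":[0,0,0]},{"delta_pos":[0.79,-0.26,0],"dr":[0,0,0]},{"delta_pos":[0,0,-0.3],"dr":[0,0,0]},{"delta_pos":[0,0,-0.6],"dr":[0,0,0]},{"delta_pos":[0,0,-0.1],"dr":[0,0,0]},{"delta_pos":[0,0,0],"dr":[0,0,0]}]'|sed -n '1,2p;4p'; python3 -m handwheel '[{"delta_pos":[0,0,-0.05],"dr":[0,0,0]},{"delta_pos":[0,0,0],"dr":[0,0,0]}]'|sed -n '2p;4p'; python3 -m handwheel '[{"delta_pos":[0,0,-0.05],"dr":[0,0,0]},{"delta_pos":[0,0,0],"dr":[0,0,0]}]'|sed -n '2p;4p'; python3 -m handwheel '[{"delta_pos":[0,0,-0.05],"dr":[0,0,0]},{"delta_pos":[0,0,0],"dr":[0,0,0]}]'|sed -n '2p;4p'
```

```text
t: 14.0
eef_pos: [0.6334, 0.0049, 0.0581]
force: [-0.6, -0.3, 0.7]
eef_pos: [0.6343, 0.0051, 0.0578]
force: [-0.4, 0.5, 0.5]
eef_pos: [0.6347, 0.005, 0.0566]
force: [-0.7, 0.7, 2.7]
eef_pos: [0.6348, 0.005, 0.055]
force: [1.3, -0.1, 0.9]
```

```bash
python3 -m handwheel '[{"delta_pos":[0,0,-0.05],"dr":[0,0,0]},{"delta_pos":[0,0,0],"dr":[0,0,0]}]'|sed -n '2p;4p'; python3 -m handwheel '[{"delta_pos":[0,0,-0.05],"dr":[0,0,0]},{"delta_pos":[0,0,0],"dr":[0,0,0]}]'|sed -n '2p;4p'; python3 -m handwheel '[{"delta_pos":[0,0,-0.05],"dr":[0,0,0]},{"delta_pos":[0,0,0],"dr":[0,0,0]}]'|sed -n '2p;4p'
```

```text
eef_pos: [0.6345, 0.0049, 0.0529]
force: [-0.9, -1.0, -0.5]
eef_pos: [0.6341, 0.0047, 0.0509]
force: [-0.2, -0.5, 0.1]
eef_pos: [0.6344, 0.0048, 0.0498]
force: [0.5, -0.4, 0.5]
```

```bash
python3 -m handwheel '[{"delta_pos":[0,0,-0.04],"dr":[0,0,0]},{"delta_pos":[0,0,0],"dr":[0,0,0]}]'|sed -n '2p;4p'; python3 -m handwheel '[{"delta_pos":[0,0,-0.04],"dr":[0,0,0]},{"delta_pos":[0,0,0],"dr":[0,0,0]}]'|sed -n '2p;4p'
```

```text
eef_pos: [0.6344, 0.0048, 0.0497]
force: [-3.5, 0.6, 9.7]
eef_pos: [0.6345, 0.0048, 0.0497]
force: [-8.1, 1.5, 18.1]
```

```bash
python3 -m handwheel '[{"delta_pos":[0,0,0.5],"dr":[0,0,0]},{"delta_pos":[0,0,0.5],"dr":[0,0,0]},{"delta_pos":[-0.255,-0.782,0],"dr":[0,0,0]},{"delta_pos":[-0.255,-0.782,0],"dr":[0,0,0]},{"delta_pos":[-0.255,-0.782,0],"dr":[0,0,0]},{"delta_pos":[-0.255,-0.782,0],"dr":[0,0,0]},{"delta_pos":[-0.255,-0.782,0],"dr":[0,0,0]},{"delta_pos":[-0.255,-0.782,0],"dr":[0,0,0]},{"delta_pos":[0,0,-0.55],"dr":[0,0,0]},{"delta_pos":[0,0,0],"dr":[0,0,0]}]'|sed -n '1,2p;4p'; python3 -m handwheel '[{"delta_pos":[0,0,-0.1],"dr":[0,0,0]},{"delta_pos":[0,0,0],"dr":[0,0,0]}]'|sed -n '2p;4p'; python3 -m handwheel '[{"delta_pos":[0,0,-0.05],"dr":[0,0,0]},{"delta_pos":[0,0,0],"dr":[0,0,0]}]'|sed -n '2p;4p'; python3 -m handwheel '[{"delta_pos":[0,0,-0.05],"dr":[0,0,0]},{"delta_pos":[0,0,0],"dr":[0,0,0]}]'|sed -n '2p;4p'
```

```text
t: 16.6
eef_pos: [0.5869, -0.1366, 0.0593]
force: [-0.3, 0.6, -0.6]
eef_pos: [0.5888, -0.1355, 0.0581]
force: [0.0, 0.1, -0.5]
eef_pos: [0.5888, -0.1355, 0.0567]
force: [0.1, -0.2, -0.0]
eef_pos: [0.5886, -0.1357, 0.055]
force: [0.1, -0.1, -0.7]
```

```bash
python3 -m handwheel '[{"delta_pos":[0,0,-0.05],"dr":[0,0,0]},{"delta_pos":[0,0,0],"dr":[0,0,0]}]'|sed -n '2p;4p'; python3 -m handwheel '[{"delta_pos":[0,0,-0.04],"dr":[0,0,0]},{"delta_pos":[0,0,0],"dr":[0,0,0]}]'|sed -n '2p;4p'
```

```text
eef_pos: [0.5885, -0.1359, 0.0534]
force: [0.2, -0.2, -0.7]
eef_pos: [0.5885, -0.1359, 0.0522]
force: [-0.2, 0.1, -1.7]
```

```bash
python3 -m handwheel '[{"delta_pos":[0,0,-0.05],"dr":[0,0,0]},{"delta_pos":[0,0,0],"dr":[0,0,0]}]'|sed -n '2p;4p'; python3 -m handwheel '[{"delta_pos":[0,0,-0.04],"dr":[0,0,0]},{"delta_pos":[0,0,0],"dr":[0,0,0]}]'|sed -n '2p;4p'; python3 -m handwheel '[{"delta_pos":[0,0,-0.04],"dr":[0,0,0]},{"delta_pos":[0,0,0],"dr":[0,0,0]}]'|sed -n '2p;4p'
```

```text
eef_pos: [0.5884, -0.1359, 0.0506]
force: [-0.4, 0.1, 0.3]
eef_pos: [0.5887, -0.1359, 0.0498]
force: [0.2, 0.1, 0.8]
eef_pos: [0.5887, -0.1359, 0.0497]
force: [-3.6, 1.4, 11.1]
```

```bash
python3 -m handwheel '[{"delta_pos":[0,0,-0.02],"dr":[0,0,0]},{"delta_pos":[0,0,0.7],"dr":[0,0,0]},{"delta_pos":[0,0,0.9],"dr":[0,0,0]}]'|sed -n '1,2p;4p'; python3 -m handwheel '[{"delta_pos":[-0.317,-0.961,0],"dr":[0,0,-2]},{"delta_pos":[-0.317,-0.961,0],"dr":[0,0,0]},{"delta_pos":[-0.317,-0.961,0],"dr":[0,0,0]},{"delta_pos":[-0.317,-0.961,0],"dr":[0,0,0]},{"delta_pos":[-0.317,-0.961,0],"dr":[0,0,0]},{"delta_pos":[-0.317,-0.961,0],"dr":[0,0,0]},{"delta_pos":[-0.317,-0.961,0],"dr":[0,0,0]},{"delta_pos":[0,0,0],"dr":[0,0,0]}]' -1 60
python3 - <<'E'
from h import *
for n in("plunger_a_top","corner_a","cover","mallet_head","mallet_grip"):
  for c in("top","side"):
    print(n,c,[(np.round(d["location"],1),round(d["conf"],2)) for d in mark_of(c,n)[:8]])
a=np.vstack([cv2.resize(grab_frame(c)[y:y+100,x:x+200,::-1],None,fx=3.9,fy=2.98,interpolation=cv2.INTER_CUBIC) for c,x,y in(("top",225,140),("side",190,120))])
cv2.imwrite("pics/chk.png",a)
E
```

```text
t: 18.5
eef_pos: [0.5875, -0.1359, 0.0952]
force: [0.1, 0.7, 0.6]
t: 19.3
eef_pos: [0.5207, -0.3404, 0.0955]
ee_rot: [-3.141, -0.0, 2.788]
force: [0.4, 0.7, 0.4]
width: 0.0589
gripper_force: 0.0
plunger_a_top top [(array([215.6, 290.2]), 0.6), (array([270.7, 174.3]), 0.45)]
plunger_a_top side [(array([369.3, 276.4]), 0.53)]
corner_a top [(array([315.2, 187.8]), 0.96), (array([218. , 277.9]), 0.94), (array([256.3, 199.2]), 0.78), (array([165.8, 282. ]), 0.75), (array([222.3, 305.3]), 0.73), (array([268.8, 171.1]), 0.6), (array([175. , 305.5]), 0.56)]
corner_a side [(array([260.7, 171.3]), 0.95), (array([268., 218.]), 0.92), (array([384.7, 278.1]), 0.9), (array([240.5, 208.6]), 0.88), (array([387.4, 320. ]), 0.82), (array([360.5, 326.7]), 0.73), (array([354. , 274.5]), 0.69), (array([292.9, 180. ]), 0.65)]
cover top [(array([196.4, 294.3]), 0.91), (array([289.3, 193. ]), 0.9)]
cover side [(array([370.9, 298.8]), 0.92), (array([265.2, 198.3]), 0.68), (array([260.5, 206.1]), 0.35)]
mallet_head top [(array([367.7, 297.7]), 0.97), (array([380.1, 194.7]), 0.72), (array([383.9, 154.1]), 0.58), (array([266.6, 172.7]), 0.21)]
mallet_head side [(array([274.6, 135.3]), 0.84), (array([374.6, 149.1]), 0.69)]
mallet_grip top [(array([382.2, 292.1]), 0.81), (array([377.2, 204.7]), 0.73), (array([163.6, 217. ]), 0.49)]
mallet_grip side [(array([366.2, 140. ]), 0.9), (array([281.4, 134.9]), 0.85)]
```

View pics/chk.png

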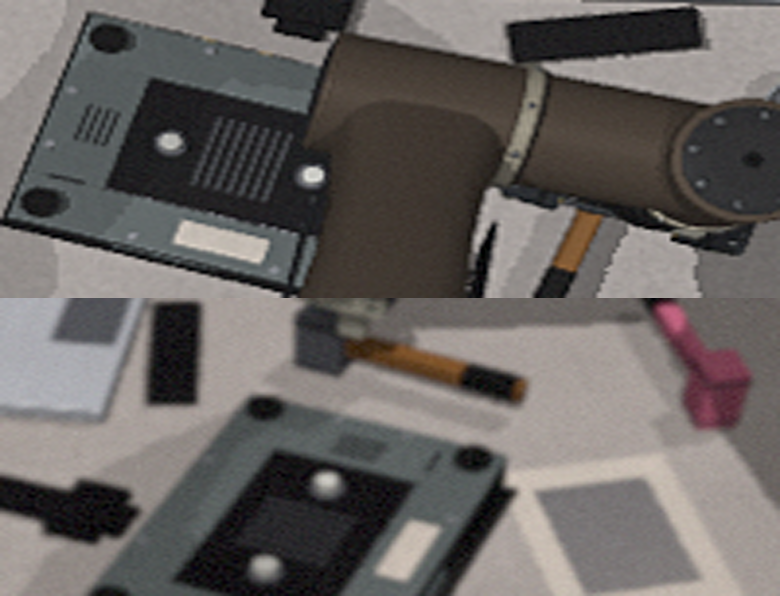

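```bash
python3 -m handwheel '[{"delta_pos":[0,0,0],"dr":[0,0,0]},{"delta_pos":[0,0,-0.3],"dr":[0,0,0]},{"delta_pos":[0,0,-0.6],"dr":[0,0,0]},{"delta_pos":[0,0,-0.6],"dr":[0,0,0]},{"delta_pos":[0,0,-0.6],"dr":[0,0,0]},{"delta_pos":[0,0,-0.3],"dr":[0,0,0]},{"delta_pos":[0,0,0],"dr":[0,0,0]}]'; python3 -m handwheel '[{"delta_pos":[0,0,-0.2],"dr":[0,0,0]},{"delta_pos":[0,0,-0.2],"dr":[0,0,0]},{"delta_pos":[0,0,-0.1],"dr":[0,0,0]},{"delta_pos":[0,0,0],"dr":[0,0,0]}]'
```

```text
t: 20.6
eef_pos: [0.5209, -0.3374, 0.0221]
ee_rot: [-3.142, -0.003, 2.791]
force: [-0.6, 0.7, 1.1]
width: 0.0874
gripper_force: 0.0
t: 21.0
eef_pos: [0.5219, -0.3376, 0.0086]
ee_rot: [3.142, -0.0, 2.791]
force: [-0.6, -0.1, 0.7]
width: 0.0879
gripper_force: 0.0
```

```bash
python3 -m handwheel '[{"delta_pos":[0,0,-0.05],"dr":[0,0,0]},{"delta_pos":[0,0,0],"dr":[0,0,0]},{"delta_pos":[0,0,0],"dr":[0,0,0]},{"delta_pos":[0,0,0],"dr":[0,0,0]},{"delta_pos":[0,0,0],"dr":[0,0,0]},{"delta_pos":[0,0,0],"dr":[0,0,0]},{"delta_pos":[0,0,0],"dr":[0,0,0]},{"delta_pos":[0,0,0],"dr":[0,0,0]}]' 1 60
```

```text
t: 21.8
eef_pos: [0.522, -0.3377, 0.0074]
ee_rot: [-3.142, -0.0, 2.791]
force: [-0.8, -2.1, 0.4]
width: 0.0291
gripper_force: 0.4
```

```bash
python3 -m handwheel '[{"delta_pos":[0,0,0],"dr":[0,0,0]},{"delta_pos":[0,0,0],"dr":[0,0,0]},{"delta_pos":[0,0,0],"dr":[0,0,0]},{"delta_pos":[0,0,0],"dr":[0,0,0]}]'
python3 -m handwheel '[{"delta_pos":[0,0,0.1],"dr":[0,0,0]},{"delta_pos":[0,0,0.3],"dr":[0,0,0]},{"delta_pos":[0,0,0.3],"dr":[0,0,0]},{"delta_pos":[0,0,0],"dr":[0,0,0]}]'
```

```text
t: 22.2
eef_pos: [0.5218, -0.3377, 0.0073]
ee_rot: [-3.142, -0.0, 2.791]
force: [-1.3, 0.1, 0.6]
width: 0.0217
gripper_force: 58.0
t: 22.6
eef_pos: [0.5232, -0.3381, 0.0303]
ee_rot: [-3.142, 0.003, 2.792]
force: [-0.4, -0.4, -3.1]
width: 0.0219
gripper_force: 58.0
```

```bash
python3 -m handwheel '[{"delta_pos":[0,0,0.6],"dr":[0,0,0]},{"delta_pos":[0,0,0.8],"dr":[0,0,0]},{"delta_pos":[-0.07,0.4,0.8],"dr":[0,0,0]},{"delta_pos":[-0.07,0.7,0.8],"dr":[0,0,0]},{"delta_pos":[-0.07,0.9,0.2],"dr":[0,0,0]},{"delta_pos":[-0.07,0.9,0],"dr":[0,0,0]},{"delta_pos":[-0.07,0.9,0],"dr":[0,0,0]},{"delta_pos":[-0.07,0.9,0],"dr":[0,0,0]},{"delta_pos":[-0.07,0.9,0],"dr":[0,0,0]},{"delta_pos":[-0.07,0.9,0],"dr":[0,0,0]}]'
python3 -m handwheel '[{"delta_pos":[-0.07,0.9,0],"dr":[0,0,0]},{"delta_pos":[-0.07,0.6,0],"dr":[0,0,0]},{"delta_pos":[0,0.28,0],"dr":[0,0,0]},{"delta_pos":[0,0,0],"dr":[0,0,0]},{"delta_pos":[0,0,0],"dr":[0,0,0]}]'
python3 - <<'E'
from h import *
print(get_state()["moment"])
for p in((305,198.7),(268.6,187.6)):print(at_z("top",p,.087))
for p in((273.6,182.1),(257.7,210.6)):print(at_z("side",p,.087))
for c in("top","side"):
  print(c,[(np.round(d["location"],1),round(d["conf"],2),at_z(c,d["location"],.158).round(4)) for d in mark_of(c,"mallet_head")[:4]])
E
```

```text
t: 23.6
eef_pos: [0.505, -0.1416, 0.1246]
ee_rot: [3.141, 0.0, 2.791]
force: [0.8, 0.5, -2.5]
width: 0.0224
gripper_force: 58.0
t: 24.1
eef_pos: [0.5011, -0.0895, 0.1245]
ee_rot: [3.141, 0.0, 2.792]
force: [-0.0, 0.4, -4.7]
width: 0.022
gripper_force: 58.0
[ 0.008779    0.12940268 -0.0242769 ]
[ 0.54693937 -0.10436912  0.087     ]
[0.58435082 0.00943315 0.087     ]
[ 0.54690433 -0.09331709  0.087     ]
[0.58485588 0.02114994 0.087     ]
top [(array([367.4, 296.4]), 0.95, array([ 0.2438, -0.2822,  0.158 ]))]
side [(array([274.1, 134.3]), 0.79, array([ 0.5564, -0.2294,  0.158 ])), (array([370.9, 148. ]), 0.74, array([ 0.2553, -0.1963,  0.158 ])), (array([263.3, 107.9]), 0.71, array([ 0.6011, -0.3515,  0.158 ]))]
```

```bash
python3 -m handwheel '[{"delta_pos":[0.12,0,0],"dr":[0,0,0]},{"delta_pos":[0,0,-0.45],"dr":[0,0,0]},{"delta_pos":[0,0,-0.5],"dr":[0,0,0]},{"delta_pos":[0,0,-0.5],"dr":[0,0,0]}]';python3 -m handwheel '[{"delta_pos":[0,0,0],"dr":[0,0,0]}]'; python3 -c "
from station import *;print(get_state()['moment'])"
```

```text
t: 24.6
eef_pos: [0.5057, -0.09, 0.0811]
ee_rot: [3.141, 0.002, 2.791]
force: [-5.5, 1.9, 20.7]
width: 0.0215
gripper_force: 59.4
t: 24.7
eef_pos: [0.5052, -0.0902, 0.0804]
ee_rot: [-3.141, 0.0, 2.791]
force: [1.0, 0.2, -2.7]
width: 0.0215
gripper_force: 60.0
[-0.02518429  0.04323912  0.03188924]
```

```bash
python3 -m handwheel '[{"delta_pos":[0,0,-0.04],"dr":[0,0,0]},{"delta_pos":[0,0,0],"dr":[0,0,0]}]'; python3 -m handwheel '[{"delta_pos":[0,0,-0.04],"dr":[0,0,0]},{"delta_pos":[0,0,0],"dr":[0,0,0]}]'; python3 -c "
from station import *;print(get_state()['moment'])"
```

```text
t: 24.9
eef_pos: [0.5052, -0.0898, 0.0801]
ee_rot: [-3.142, 0.001, 2.791]
force: [-0.1, -1.4, 0.3]
width: 0.0219
gripper_force: 60.0
t: 25.1
eef_pos: [0.5051, -0.0897, 0.0797]
ee_rot: [-3.142, 0.001, 2.792]
force: [-3.2, -2.2, 7.5]
width: 0.0214
gripper_force: 60.0
[-0.78337656  1.01777756 -0.07621312]
```

```bash
python3 -m handwheel '[{"delta_pos":[0,0,0.7],"dr":[0,0,0]},{"delta_pos":[0,0,0.8],"dr":[0,0,0]},{"delta_pos":[0.25,0.75,0],"dr":[0,0,0]},{"delta_pos":[0.25,0.75,0],"dr":[0,0,0]},{"delta_pos":[0.25,0.75,0],"dr":[0,0,0]},{"delta_pos":[0.25,0.75,0],"dr":[0,0,0]},{"delta_pos":[0.25,0.75,0],"dr":[0,0,0]},{"delta_pos":[0,0,0],"dr":[0,0,0]},{"delta_pos":[0,0,0],"dr":[0,0,0]}]'; python3 -c "
from station import *;print(get_state()['moment'])"
python3 -m handwheel '[{"delta_pos":[0,0,0],"dr":[0,0,0]},{"delta_pos":[0,0,-0.45],"dr":[0,0,0]},{"delta_pos":[0,0,-0.5],"dr":[0,0,0]},{"delta_pos":[0,0,-0.5],"dr":[0,0,0]}]';python3 -m handwheel '[{"delta_pos":[0,0,0],"dr":[0,0,0]}]'; python3 -c "
from station import *;print(get_state()['moment'])"
```

```text
t: 26.0
eef_pos: [0.5417, 0.0235, 0.123]
ee_rot: [-3.141, -0.001, 2.792]
force: [-0.6, -0.1, -3.4]
width: 0.0214
gripper_force: 60.0
[ 0.00641948  0.17928284 -0.0474366 ]
t: 26.4
eef_pos: [0.5421, 0.0224, 0.0801]
ee_rot: [3.141, 0.001, 2.791]
force: [0.0, -0.1, -0.6]
width: 0.0217
gripper_force: 60.0
t: 26.5
eef_pos: [0.5418, 0.0224, 0.0795]
ee_rot: [-3.141, -0.0, 2.791]
force: [0.3, -0.6, -2.7]
width: 0.0218
gripper_force: 60.0
[-0.1015937  -0.02187246  0.02576391]
```

```bash
python3 -m handwheel '[{"delta_pos":[0,0,-0.04],"dr":[0,0,0]},{"delta_pos":[0,0,0],"dr":[0,0,0]}]'|sed -n '2p;4p'; python3 -m handwheel '[{"delta_pos":[0,0,-0.04],"dr":[0,0,0]},{"delta_pos":[0,0,0],"dr":[0,0,0]}]'|sed -n '2p;4p'; python3 -c "
from station import *;print(get_state()['moment'])"
```

```text
eef_pos: [0.542, 0.0226, 0.0791]
force: [-1.3, -1.0, -0.4]
eef_pos: [0.5419, 0.0226, 0.0787]
force: [-5.3, -1.3, 10.3]
[-0.72754925  1.75145013 -0.11811538]
```

```bash
python3 -m handwheel '[{"delta_pos":[0,0,0.7],"dr":[0,0,0]},{"delta_pos":[0,0,0.8],"dr":[0,0,0]},{"delta_pos":[-0.05,-0.92,0],"dr":[0,0,0]},{"delta_pos":[-0.05,-0.92,0],"dr":[0,0,0]},{"delta_pos":[-0.05,-0.92,0],"dr":[0,0,0]},{"delta_pos":[-0.05,-0.92,0],"dr":[0,0,0]},{"delta_pos":[-0.05,-0.92,0],"dr":[0,0,0]},{"delta_pos":[-0.05,-0.92,0],"dr":[0,0,0]},{"delta_pos":[-0.05,-0.92,0],"dr":[0,0,0]},{"delta_pos":[-0.05,-0.92,0],"dr":[0,0,0]}]'>/dev/null; python3 -m handwheel '[{"delta_pos":[-0.05,-0.92,0],"dr":[0,0,0]},{"delta_pos":[-0.05,-0.92,0],"dr":[0,0,0]},{"delta_pos":[-0.05,-0.92,0],"dr":[0,0,0]},{"delta_pos":[-0.05,-0.92,0],"dr":[0,0,0]},{"delta_pos":[-0.07,-0.96,0],"dr":[0,0,0]},{"delta_pos":[0,0,0],"dr":[0,0,0]},{"delta_pos":[0,0,0],"dr":[0,0,0]}]'
python3 - <<'E'
from h import *
def blob(c,box):
    im=grab_frame(c)[box[1]:box[3],box[0]:box[2]].astype(int); m=im.min(2)>130
    n,l,s,ct=cv2.connectedComponentsWithStats(m.astype(np.uint8)); print(c,[(ct[i]+box[:2],s[i][2:]) for i in range(1,n) if s[i][4]>8])
b=np.array
blob("top",[255,172,300,215]); blob("side",[250,165,285,220])
old=cv2.imread("pics/side_crop.png")[:,:,::-1].astype(int)
m=(old.min(2)>130).astype(np.uint8);n,l,s,ct=cv2.connectedComponentsWithStats(m);print("old",[(ct[i]/3.8+[190,110],s[i][2:]/3.8) for i in range(1,n) if 60<s[i][4]<3000])
print(get_state()["moment"])
for p in((.547,-.1045,.087),(.547,-.1045,.075),(.547,-.1045,.096)):print(proj("side",p))
E
```

```text
t: 28.6
eef_pos: [0.5214, -0.3373, 0.1219]
ee_rot: [3.141, -0.001, 2.79]
force: [-0.4, -0.2, -3.3]
width: 0.0214
gripper_force: 60.0
top [(array([268.44, 187.4 ]), array([ 6,  6, 25], dtype=int32))]
side [(array([273.33333333, 183.04166667]), array([ 6,  5, 24], dtype=int32)), (array([257.80952381, 210.9047619 ]), array([ 6,  5, 21], dtype=int32))]
old [(array([254.74185464, 111.88220551]), array([ 3.94736842,  3.68421053, 27.63157895])), (array([299.75810739, 130.00531632]), array([ 3.68421053,  3.15789474, 26.05263158])), (array([291.98355263, 131.81907895]), array([ 3.68421053,  3.68421053, 21.05263158])), (array([297.91893527, 133.90804598]), array([ 2.89473684,  4.21052632, 22.89473684])), (array([274.07415598, 179.4036562 ]), array([ 5.78947368,  5.52631579, 93.94736842])), (array([294.14740436, 205.18273918]), array([ 16.05263158,  19.73684211, 616.57894737])), (array([258.06444964, 207.46255325]), array([  6.05263158,   5.78947368, 100.78947368])), (array([311.65380117, 222.0877193 ]), array([ 8.15789474,  6.05263158, 59.21052632])), (array([306.99891853, 225.61283345]), array([ 5.26315789,  3.68421053, 38.42105263])), (array([313.66039533, 228.94379614]), array([  8.94736842,   9.21052632, 116.31578947])), (array([303.84784076, 235.57253711]), array([ 13.15789474,  12.89473684, 205.26315789])), (array([307.5721562 , 232.86078098]), array([ 3.68421053,  4.73684211, 24.47368421]))]
[ 0.00635723  0.06619642 -0.02187495]
[273.84415052 179.37178643]
[273.80198329 181.9526089 ]
[273.87610276 177.41685211]
```

```bash
python3 - <<'E'
from h import *
a=cv2.imread("pics/chk.png")[298:]; im=cv2.resize(a,(200,100),interpolation=cv2.INTER_AREA).astype(int)
now=grab_frame("side")[120:220,190:390].astype(int)
old=cv2.resize(cv2.imread("pics/side_crop.png"),(210,130),interpolation=cv2.INTER_AREA)[10:110,:200].astype(int)
for nm,i in(("old",old),("chk",im),("now",now)):
  for x,y in((83,62),(68,88)):
    w=i[y-10:y+12,x-8:x+9].min(2); print(nm,x,[int(v) for v in w[:,6:11].mean(1)])
E
```

```text
old 83 [55, 39, 19, 37, 88, 140, 168, 172, 157, 136, 117, 99, 75, 49, 28, 17, 22, 32, 37, 35, 33, 38]
old 68 [36, 37, 32, 36, 33, 45, 95, 147, 175, 180, 168, 144, 120, 105, 82, 54, 31, 18, 17, 17, 20, 19]
chk 83 [88, 82, 63, 38, 21, 40, 90, 145, 174, 177, 164, 139, 120, 102, 78, 53, 27, 19, 22, 33, 37, 35]
chk 68 [36, 37, 38, 37, 34, 34, 33, 41, 83, 127, 153, 159, 152, 135, 120, 102, 78, 53, 30, 19, 13, 14]
now 83 [87, 80, 62, 40, 13, 16, 15, 37, 82, 133, 166, 180, 169, 134, 93, 50, 23, 16, 25, 31, 37, 35]
now 68 [37, 34, 37, 36, 36, 36, 32, 21, 17, 46, 92, 137, 159, 163, 151, 125, 88, 53, 27, 17, 10, 11]
```

```bash
python3 -m handwheel '[{"delta_pos":[0,0,-0.6],"dr":[0,0,0]},{"delta_pos":[0,0,-0.8],"dr":[0,0,0]},{"delta_pos":[0,0,-0.8],"dr":[0,0,0]},{"delta_pos":[0,0,-0.7],"dr":[0,0,0]},{"delta_pos":[0,0,-0.5],"dr":[0,0,0]},{"delta_pos":[0,0,-0.2],"dr":[0,0,0]},{"delta_pos":[0,0,0],"dr":[0,0,0]}]'; python3 -m handwheel '[{"delta_pos":[0,0,-0.05],"dr":[0,0,0]},{"delta_pos":[0,0,0],"dr":[0,0,0]}]';python3 -c "
from station import *;print(get_state()['moment'])"
```

```text
t: 29.45
eef_pos: [0.5218, -0.3361, 0.014]
ee_rot: [-3.142, -0.001, 2.792]
force: [0.0, -0.2, -2.9]
width: 0.0218
gripper_force: 60.0
t: 29.65
eef_pos: [0.5227, -0.3368, 0.014]
ee_rot: [3.142, 0.002, 2.792]
force: [0.9, 0.0, -3.0]
width: 0.0216
gripper_force: 60.0
[-0.03933734  0.10335329 -0.00955781]
```

```bash
python3 -m handwheel '[{"delta_pos":[0,0,-0.05],"dr":[0,0,0]},{"delta_pos":[0,0,-0.05],"dr":[0,0,0]},{"delta_pos":[0,0,0],"dr":[0,0,0]}]'|sed -n '2p;4p'; python3 -m handwheel '[{"delta_pos":[0,0,-0.04],"dr":[0,0,0]},{"delta_pos":[0,0,0],"dr":[0,0,0]}]'|sed -n '2p;4p'; python3 -m handwheel '[{"delta_pos":[0,0,-0.04],"dr":[0,0,0]},{"delta_pos":[0,0,0],"dr":[0,0,0]}]'|sed -n '2p;4p';python3 -c "
from station import *;print(get_state()['moment'])"
```

```text
eef_pos: [0.5219, -0.3368, 0.0101]
force: [-0.7, 0.1, -4.0]
eef_pos: [0.5219, -0.3368, 0.0087]
force: [-0.0, 0.1, -3.1]
eef_pos: [0.5219, -0.3368, 0.0074]
force: [0.4, -0.1, -2.5]
[-0.012554    0.10227001  0.01108982]
```

```bash
python3 -m handwheel '[{"delta_pos":[0,0,-0.03],"dr":[0,0,0]},{"delta_pos":[0,0,0],"dr":[0,0,0]}]'|sed -n '2p;4p'; python3 -m handwheel '[{"delta_pos":[0,0,-0.03],"dr":[0,0,0]},{"delta_pos":[0,0,0],"dr":[0,0,0]}]'|sed -n '2p;4p';python3 -c "
from station import *;print(get_state()['moment'])"
```

```text
eef_pos: [0.5219, -0.3368, 0.0066]
force: [0.3, -0.1, -3.1]
eef_pos: [0.5219, -0.3368, 0.0057]
force: [-0.0, 0.1, -4.0]
[-0.00390205  0.08242068  0.02677216]
```

```bash
python3 -m handwheel '[{"delta_pos":[0,0,-0.03],"dr":[0,0,0]},{"delta_pos":[0,0,0],"dr":[0,0,0]}]'|sed -n '2p;4p'; python3 -m handwheel '[{"delta_pos":[0,0,-0.03],"dr":[0,0,0]},{"delta_pos":[0,0,0],"dr":[0,0,0]}]'|sed -n '2p;4p';python3 -c "
from station import *;print(get_state()['moment'])"
```

```text
eef_pos: [0.5219, -0.3368, 0.0048]
force: [-1.1, 0.8, -4.3]
eef_pos: [0.522, -0.3368, 0.0047]
force: [-1.7, 1.8, 2.8]
[0.51269929 0.81631991 0.03799147]
```

```bash
python3 -m handwheel '[{"delta_pos":[0,0,0],"dr":[0,0,0]},{"delta_pos":[0,0,0],"dr":[0,0,0]},{"delta_pos":[0,0,0],"dr":[0,0,0]}]' 1 3; python3 -m handwheel '[{"delta_pos":[0,0,0],"dr":[0,0,0]},{"delta_pos":[0,0,0],"dr":[0,0,0]},{"delta_pos":[0,0,0],"dr":[0,0,0]},{"delta_pos":[0,0,0],"dr":[0,0,0]},{"delta_pos":[0,0,0],"dr":[0,0,0]},{"delta_pos":[0,0,0],"dr":[0,0,0]},{"delta_pos":[0,0,0],"dr":[0,0,0]},{"delta_pos":[0,0,0],"dr":[0,0,0]}]' -1
```

```text
t: 31.45
eef_pos: [0.5223, -0.3369, 0.0045]
ee_rot: [-3.142, 0.001, 2.792]
force: [-1.1, 1.7, 4.0]
width: 0.0219
gripper_force: 3.0
t: 32.25
eef_pos: [0.522, -0.3368, 0.0041]
ee_rot: [3.142, 0.0, 2.791]
force: [-0.1, 0.1, 0.2]
width: 0.0809
gripper_force: 0.0
```

```bash
python3 -m handwheel '[{"delta_pos":[0,0,0.2],"dr":[0,0,0]},{"delta_pos":[0,0,0.5],"dr":[0,0,0]},{"delta_pos":[0,0,0.8],"dr":[0,0,0]},{"delta_pos":[0,0,0.8],"dr":[0,0,0]},{"delta_pos":[0,0,0.8],"dr":[0,0,0]},{"delta_pos":[0,0,0.8],"dr":[0,0,0]},{"delta_pos":[0,0,0.8],"dr":[0,0,0]},{"delta_pos":[0,0,0.6],"dr":[0,0,0]},{"delta_pos":[0,0,0],"dr":[0,0,0]}]'
python3 - <<'E'
from h import *
im=grab_frame("side"); cur=im[110:240,190:400].astype(float)
old=cv2.resize(cv2.imread("pics/side_crop.png")[:,:,::-1],(210,130),interpolation=cv2.INTER_AREA).astype(float)
d=np.abs(cur-old).max(2)>45
n,l,s,c=cv2.connectedComponentsWithStats(d.astype(np.uint8)); print([(s[i],c[i].round()) for i in range(1,n) if s[i][4]>6])
# mallet outline: compare dark head region edges
for nm,a in(("old",old),("cur",cur)):
    print(nm,"col84",a[8:40,84].mean(1).astype(int).tolist(),"col110",a[15:45,110].mean(1).astype(int).tolist())
    print("col130",a[20:50,130].mean(1).astype(int).tolist())
E
```

```text
t: 33.15
eef_pos: [0.5236, -0.3376, 0.1668]
ee_rot: [-3.141, 0.006, 2.792]
force: [-0.1, 0.7, 0.1]
width: 0.0876
gripper_force: 0.0
[(array([ 80,   0,  92,  21, 946], dtype=int32), array([120.,   6.])), (array([177,  16,   8,  10,  50], dtype=int32), array([181.,  19.])), (array([74, 18,  2,  5,  9], dtype=int32), array([74., 20.])), (array([75, 32,  7,  4, 11], dtype=int32), array([77., 34.])), (array([188,  52,  22,  67, 326], dtype=int32), array([200.,  85.])), (array([83, 63, 22,  9, 36], dtype=int32), array([94., 67.])), (array([80, 66,  8,  5, 35], dtype=int32), array([84., 68.])), (array([80, 72,  7,  5, 30], dtype=int32), array([83., 74.])), (array([64, 94,  8,  5, 35], dtype=int32), array([68., 96.])), (array([ 64, 100,   8,   6,  34], dtype=int32), array([ 68., 102.]))]
old col84 [154, 142, 110, 83, 71, 69, 71, 71, 71, 69, 69, 62, 59, 51, 44, 54, 53, 56, 61, 57, 55, 56, 57, 53, 56, 53, 57, 80, 109, 135, 141, 138] col110 [134, 132, 135, 137, 138, 137, 134, 134, 133, 133, 135, 134, 123, 106, 93, 84, 82, 75, 65, 62, 58, 67, 79, 104, 134, 154, 160, 159, 148, 142]
col130 [139, 139, 137, 138, 142, 147, 151, 155, 157, 160, 159, 158, 158, 149, 120, 76, 37, 20, 23, 27, 21, 11, 17, 31, 52, 88, 120, 146, 158, 156]
cur col84 [99, 94, 89, 94, 82, 66, 70, 70, 73, 66, 72, 74, 67, 58, 61, 54, 54, 54, 59, 55, 59, 53, 56, 58, 58, 61, 54, 58, 65, 99, 123, 138] col110 [152, 155, 154, 152, 158, 153, 151, 154, 153, 155, 156, 150, 151, 127, 105, 90, 81, 76, 72, 67, 59, 53, 69, 87, 114, 141, 157, 156, 142, 138]
col130 [161, 159, 156, 159, 152, 155, 155, 157, 155, 159, 154, 154, 157, 148, 122, 74, 35, 9, 32, 26, 22, 19, 27, 33, 58, 86, 118, 142, 157, 153]
```

```bash
python3 -m handwheel '[{"delta_pos":[0,0,0],"dr":[0,0,0]},{"delta_pos":[0,0,0],"dr":[0,0,0]}]' >/dev/null; python3 -c "
from station import *;print(job_done())"
```

```text
the job is handed in; nothing more can be done
None
```

I handed the job in at about 33 s without a verdict: by force and camera readings all four cover corners are home, both plungers are fully down, and the mallet stands on its head within about 2 mm of where I found it. Corner c offered no spring resistance; it was already flush when I pressed it.

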